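Load the glaze jar shaker, clamp it, set and lock its air pressure

TASK

Get the shaker ready to mix the settled glaze samples: stand every glaze sample jar upright in a pocket of its own, right down to the floor of the pocket, then lift the red spring plunger, swing the hold-down arm over the jars to the front post and let the plunger drop fully into the hole there. Only after the jars are clamped, slide the clear guard off the regulator, turn the black knob until its white pointer is on the red mark, and slide the guard fully home over the knob again so that nobody can shift the setting. Leave the red mark and the other things on the table where they are.

Things in the scene. Friction and masses are not known exactly. Their poses are not given: they have to be found in the camera images.
- jar_1_mid (a point): glaze sample jar: round, 56 mm across over its whole height, 68 mm tall, green glaze, paper label, white ribbed screw lid on the top 18 mm; about 120 g. The point is on its axis half-way up (34 mm above its base); z is up along the jar. Stands loose on the table. Three or four jars are present. To set it into a pocket, grip its upper half: fingertips more than 20 mm above its base.
- jar_2_mid (a point): glaze sample jar as jar_1, but with dark blue glaze (point on its axis, 34 mm above its base); may be absent
- jar_3_mid (a point): glaze sample jar as jar_1, but with brown glaze (point on its axis, 34 mm above its base); may be absent
- jar_4_mid (a point): glaze sample jar as jar_1, but with cream glaze (point on its axis, 34 mm above its base); may be absent
- shaker: blue air-driven jar shaker, black block 166 x 166 mm with four pockets, top 60 mm above the table, on a deck 188 x 182 mm. Origin under the block's centre on the table; -x is its front. Pivot axis 115 mm behind the centre (+x; hub 30 mm wide, top at 123 mm), 29 mm front post 105 mm in front (-x; top at 109 mm). Fingers that close along the shaker's y clear hub, posts and parked arm at every pocket.
- pocket_1 (a point): centre of the mouth of the front left pocket (seen from the shaker's front) in the top of the block: round, 60.5 mm wide, 20 mm deep, with a 2 mm chamfer; pockets are 84 mm apart centre to centre. A jar that stands on the pocket's floor has its middle 14 mm above this point. Axes as shaker.
- pocket_2 (a point): mouth of the front right pocket, as pocket_1
- pocket_3 (a point): mouth of the back left pocket, as pocket_1
- pocket_4 (a point): mouth of the back right pocket, as pocket_1
- hold_arm (a joint): turn of the grey hold-down arm about the vertical pivot post, rad: 0 = parked to the shaker's left side, 2.05 = over the jars with its end at the front socket post; it has stops 0.016 rad past both ends. Turns anticlockwise from above as it grows. Flat bar with padded cross bars 73 and 157 mm from the pivot that reach 55 mm to each side, 113 to 120 mm above the table (pads 3 mm lower; jar tops in the pockets are at 108 mm); stays where left.
- plunger (a joint): lift of the spring plunger at the arm's free end, m: 0 = pin fully down (as in a hole), range to 0.022. The pin reaches 12 mm below the arm's underside and 8 mm into the holes of the posts; lift it at least 10 mm to leave a hole or to pass over the rim of a post. Spring 2.6 N when down, about 5 N at 16 mm; springs down when let go. Over the rim beside the hole it rests at about 0.008.
- plunger_grip (a point): middle of the red plunger knob, to be gripped from above and pulled straight up: upright, waisted, 23 to 28 mm across, 31 mm tall, from 137 to 168 mm above the table when down; 220 mm from the pivot axis. It spins freely on its pin and moves with arm and plunger.
- lock_hole (a point): centre of the mouth of the hole in the brass head of the front socket post, 109 mm above the table; 18 mm wide for the 9 mm pin. The knob stands straight above it when the arm is at 2.05.
- regulator: compressed-air regulator on a dark steel plate 112 x 262 mm fixed on the table: aluminium body, white dial, black knob on a vertical axis, and two rails on which a clear guard slides. Origin on the table, 10 mm to the -y side of the plate's middle; -x is the side with the small round gauge, the knob is 65 mm from the origin towards -y, the guard opens towards +y. z up.
- pressure_knob (a joint): turn of the black fluted pressure knob, rad, growing clockwise from above, range 0 to 3.1; at 0 its white pointer points to the regulator's -x. Friction 0.05 Nm, stays where it is left.
- red_mark (a joint): place of the small red mark at the dial's edge, rad, on the same scale and sense as pressure_knob: the knob is on the mark when both values are equal. Differs from start to start; stiff, not to be moved.
- knob_grip (a point): on the knob's axis, 73 mm above the table, at a good height to grip. Knob 42 mm across, 42 mm tall, from 46 to 88 mm above the table (skirt 49 mm across below 54 mm); the dial and red mark below reach 49 mm.
- knob_pointer (a point): end of the knob's white pointer, 33 mm from the axis
- mark_tip (a point): on the red mark (9 mm wide, reaching from 29 to 44 mm out), 33 mm from the knob's axis
- guard (a joint): slide of the clear guard, m: 0 = fully open, 0.104 = fully home over the knob (stop). Starts near home. Growing values move it towards the regulator's -y; the knob is free for a hand only with the guard at about 0. Friction 1.5 N, stays where it is left.
- guard_tab (a point): middle of the orange tab on top of the guard, to be pinched or pushed: 14 mm thick along the slide (regulator's y), 40 mm wide along x, 26 mm tall, from 94.5 to 120.5 mm above the table. The guard is a clear hood 98 x 100 mm with orange edges, its roof 94.5 mm above the table, its mouth towards the knob; the tab stands 30 mm from its middle, away from the knob.
- marker: red and white marker pen lying on the table, 135 mm long; leave alone
- masking_tape: roll of masking tape lying flat, 97 mm across, 25 mm high; leave alone
- ring_cutter_1: tinned ring cutter, 69 mm across, 28 mm high; leave alone

How it is judged:
On the way, in this order (a step that is already met when the one before it is completed fails the run):
1. every jar stands in a pocket, down to its floor (((horizontal distance between jar_1_mid and pocket_1 below 0.007 m and z of jar_1_mid in the frame of pocket_1 below 0.02 m) or (horizontal distance between jar_1_mid and pocket_2 below 0.007 m and z of jar_1_mid in the frame of pocket_2 below 0.02 m) or (horizontal distance between jar_1_mid and pocket_3 below 0.007 m and z of jar_1_mid in the frame of pocket_3 below 0.02 m) or (horizontal distance between jar_1_mid and pocket_4 below 0.007 m and z of jar_1_mid in the frame of pocket_4 below 0.02 m)) and angle between each of jar_1_mid, jar_2_mid, jar_3_mid, jar_4_mid's own z axis and vertical below 0.15 rad and ((horizontal distance between jar_2_mid and pocket_1 below 0.007 m and z of jar_2_mid in the frame of pocket_1 below 0.02 m) or (horizontal distance between jar_2_mid and pocket_2 below 0.007 m and z of jar_2_mid in the frame of pocket_2 below 0.02 m) or (horizontal distance between jar_2_mid and pocket_3 below 0.007 m and z of jar_2_mid in the frame of pocket_3 below 0.02 m) or (horizontal distance between jar_2_mid and pocket_4 below 0.007 m and z of jar_2_mid in the frame of pocket_4 below 0.02 m)) and ((horizontal distance between jar_3_mid and pocket_1 below 0.007 m and z of jar_3_mid in the frame of pocket_1 below 0.02 m) or (horizontal distance between jar_3_mid and pocket_2 below 0.007 m and z of jar_3_mid in the frame of pocket_2 below 0.02 m) or (horizontal distance between jar_3_mid and pocket_3 below 0.007 m and z of jar_3_mid in the frame of pocket_3 below 0.02 m) or (horizontal distance between jar_3_mid and pocket_4 below 0.007 m and z of jar_3_mid in the frame of pocket_4 below 0.02 m)) and ((horizontal distance between jar_4_mid and pocket_1 below 0.007 m and z of jar_4_mid in the frame of pocket_1 below 0.02 m) or (horizontal distance between jar_4_mid and pocket_2 below 0.007 m and z of jar_4_mid in the frame of pocket_2 below 0.02 m) or (horizontal distance between jar_4_mid and pocket_3 below 0.007 m and z of jar_4_mid in the frame of pocket_3 below 0.02 m) or (horizontal distance between jar_4_mid and pocket_4 below 0.007 m and z of jar_4_mid in the frame of pocket_4 below 0.02 m))), for 0.2 s.
2. the hold-down arm is over the jars and its plunger has dropped into the front hole (value of joint hold_arm above 2.02 rad and value of joint plunger below 0.003 m), for 0.2 s.
3. the guard is slid open (value of joint guard below 0.03 m), for 0.2 s.
4. the knob's pointer is on the red mark (distance between knob_pointer and mark_tip below 0.004 m), for 0.2 s.
5. the guard is home over the knob (value of joint guard above 0.099 m), for 0.2 s.
At the end, for the whole second after the job is handed in: each jar present stands in a pocket (within 7 mm of its axis and 6 mm of its floor, tilt under 0.15 rad); arm past 2.02 rad with the plunger within 3 mm of down; pointer end within 4 mm of the red mark's middle line (7 degrees); guard within 5 mm of its home stop (all of step 1 and all of step 2 and distance between knob_pointer and mark_tip below 0.004 m and value of joint guard above 0.099 m and velocity of joint guard below 0.01 m/s); the robot touches nothing.
It fails at once if one of the other things on the table is moved more than 3 cm (distance of any of marker, masking_tape, ring_cutter_1 from where it was at the start of the episode above 0.03 m).
It fails at once if the red mark is moved (distance of mark_tip from where it was at the start of the episode above 0.006 m).
Of jar_1, jar_2, jar_3, jar_4 only 3 to 4 are there at a start; the rules pass over those that are not, and their reading is None.
At some moment in a run one of jar_1, jar_2, jar_3, jar_4 may be knocked a few centimetres aside while the robot is not near it.
It also fails if it takes over 210 s, if anything falls off the work surface, if the arm or the gripper's body presses on something with over 40 N, if the wrist force passes 120 N, or if a joint passes its speed limit or range.

ROBOT

A 6-joint arm with a two-finger parallel gripper is mounted at the origin on a cart in front of the work surface, level with it; the furniture and walls round the work are solid. World frame = base frame: x ahead of the robot, y to its left, z up, the work surface at z = 0. Lengths are in m, angles in rad, forces in N, time in s.
With the tool pointing down it reaches from about 0.325 to 0.9 m from the base axis. Payload 6.1 kg.
Tool frame: the origin (TCP) lies on the front face of the gripper's body, between the roots of the fingers; the fingertips stand 70 mm ahead of it and the grasp point (between the pads) lies 51 mm ahead of it; z points along the fingers, y is the line along which they close (so a half turn about z gives the same grasp; the last joint's range is limited). The gripper opens to 87 mm and grips with 3 to 60 N. Pads are 19 mm wide; open, the fingers measure 117 mm over their backs; the gripper's body (75 mm by 190 mm) begins 51 mm behind the grasp point.
Start: joints at [1.022, 0.22, 1.526, -0, 1.395, -0.126], TCP at [0.256, 0.57, 0.292] pointing down, gripper open.
Joint ranges: [-2.98, 2.98], [-0.91, 2.08], [0.09, 2.57], [-1.24, 4.39], [0.2, 2.65], [-2.68, 2.68]. Speed limits (rad/s): [2.57, 2.57, 3.01, 3.14, 3.14, 3.14].

INTERFACE

Orientations are given as a rotation vector (axis times angle).
In Python, from bench import ctrl gives the robot as it stands. The module is installed in compiled form; this text tells all that it offers.
- The arm moves only by the tool jog_arm, never from a script. Its argument "targets" is a list of rows, each a list of 2 entries, a list of its own where there are three numbers: the shift along the tool's x, y, z in m, then the turn about the tool's z in degrees. In form: [[[dx, dy, dz], spin], ...]. A call has 1 to 8 rows; each row is the pose to reach, as a shift and turn from the pose commanded when the call began, along the tool's axes at that moment; what a row does not reach only later rows make up. A row lasts 1/8 s, in which the tool goes at most 62.5 mm and 10.7 degrees, less where a joint would pass 70% of its speed; a pose out of reach is approached as far as the arm can. A call with a gripper value outside its range is refused whole. "fingers" is the finger opening in m, from 0 to 0.087, set as the call begins (left out, the last holds). The fingers move at their own pace and stop on an object; "grip_force" is the grip in N (left out, the last holds). Time passes only in rows, so rows that repeat a pose let the fingers close. It gives the time, the measured TCP pose, the force, the opening and the grip force at its end, in the units of the state.
- ctrl.state(): the state, without advancing time (a new reading comes with each control period).
- ctrl.grab_frame(name): name is "side" or "top" or "wrist"; returns a dict with "color" (420x560x3 uint8, red, green, blue), "depth" (420x560 float32, m along the optical axis (not along the pixel's ray), 0 where there is no reading), "mtx" (3x3 intrinsics, pixels), "eye" and "orientation" of the camera in the world; the wrist camera has in their place "T_tool_cam" (4x4, takes a point from camera to tool coordinates, whose origin is the TCP and whose axes are the flange's). Camera axes: x right, y down, z forward; pixel columns grow to the right and rows downward; lengths in m; the calibration is good to about 2 mm. A picture is of the moment at which its call begins: read the wrist's pose just before it.
- ctrl.finish_job(): hands the job in; it is judged then, once.
The state is a dict: "t": time; "joints": joint angles; "joint_vel": joint speeds; "joint_torque": joint torques, N m; "eef_pos": TCP position; "ee_rot": TCP orientation; "wrist_force": force on the tool from outside, world axes, zero at the start; "wrist_torque": the same for the moment, N m; "finger_gap": finger opening in m; "finger_force": force on a finger pad.
Only numpy, scipy, OpenCV 4.12 (cv2) and the standard library are available. Lean on these libraries where they do the work, as an engineer would, in place of code of your own. Each camera call takes 0.05 s, during which the arm holds its last target. There are 200 camera calls.

## Working session

There is one attempt and no reset: what is moved stays moved. The work goes in short steps, Python scripts to look and compute and a tool call to move; the robot and the scene stay as the last step left them, time stands still between calls to the robot, and variables do not carry over. Pictures are saved under pics/ and viewed, at most 14 in all, crops included, and the job is handed in when it is done.

Besides the shell and the picture viewer there is one more tool, called after "Call:" as name(argument=value, ...), one argument or row to a line, values as JSON. jog_arm: Moves the arm, as the interface text tells. Its arguments: {"type":"object","properties":{"targets":{"type":"array"},"fingers":{"type":"number"},"grip_force":{"type":"number"}},"required":["targets"]}

```bash
mkdir -p pics; cat > h.py <<'E'
import numpy as np, cv2
from scipy.spatial.transform import Rotation as R
from bench import ctrl
def rotm(o):
    o=np.array(o,float)
    return o if o.shape==(3,3) else (R.from_rotvec(o).as_matrix() if o.size==3 else R.from_quat(o).as_matrix())
def grab(n):
    s=ctrl.state(); f=ctrl.grab_frame(n); K=np.array(f["mtx"])
    if n=="wrist":
        T=np.array(f["T_tool_cam"]); Rt=rotm(s["ee_rot"])
        Rc=Rt@T[:3,:3]; e=Rt@T[:3,3]+np.array(s["eef_pos"])
    else: Rc=rotm(f["orientation"]); e=np.array(f["eye"])
    return dict(c=f["color"],d=f["depth"],K=K,R=Rc,e=e,s=s)
def ray(f,u,v): return f["R"]@np.linalg.inv(f["K"])@np.array([u,v,1.])
def onz(f,u,v,z):
    r=ray(f,u,v); return f["e"]+r*(z-f["e"][2])/r[2]
def proj(f,p):
    q=f["K"]@(f["R"].T@(np.array(p)-f["e"])); return q[:2]/q[2]
def cloud(f):
    H,W=f["d"].shape; v,u=np.mgrid[:H,:W]
    r=np.stack([u,v,np.ones_like(u)],-1)@np.linalg.inv(f["K"]).T*f["d"][...,None]
    return r@f["R"].T+f["e"]
def save(f,n): cv2.imwrite("pics/"+n,f["c"][...,::-1])
E
python3 - <<'E'
from h import *
s=ctrl.state(); print({k:np.round(v,3) for k,v in s.items()})
x=ctrl.grab_frame("top"); print({k:(v if k not in("color","depth") else 0) for k,v in x.items()})
for n in("top","side"):
    f=grab(n); save(f,n+"0.png"); print(n,f["e"].round(3),(f["d"]>0).mean()); np.savez(n+"0.npz",**{k:f[k] for k in"cdKRe"})
E
```

```text
{'t': np.float64(0.0), 'joints': array([ 1.022,  0.221,  1.528, -0.   ,  1.395, -0.126]), 'joint_vel': array([ 0.   , -0.001,  0.002,  0.001,  0.001,  0.   ]), 'joint_torque': array([ -0.   , -49.463, -38.737,   0.07 ,   0.058,  -0.   ]), 'eef_pos': array([0.256, 0.57 , 0.291]), 'ee_rot': array([-6.590e-01, -3.071e+00,  3.000e-03]), 'wrist_force': array([-0.032, -0.632, -0.92 ]), 'wrist_torque': array([0.01 , 0.054, 0.009]), 'finger_force': np.float64(0.0), 'finger_gap': np.float64(0.087)}
{'color': 0, 'depth': 0, 'mtx': array([[386.65049442,   0.        , 279.41923662],
       [  0.        , 386.65049442, 211.55644948],
       [  0.        ,   0.        ,   1.        ]]), 'eye': array([ 0.47693392, -0.01124532,  1.10197115]), 'orientation': array([-2.20458711,  2.1503711 , -0.15342683])}
top [ 0.477 -0.011  1.102] 0.9960501700680272
side [ 0.156 -1.     0.695] 0.9123681972789116
```

View pics/top0.png

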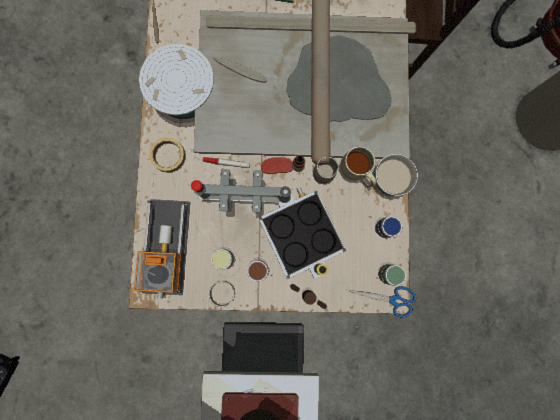

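View pics/side0.png

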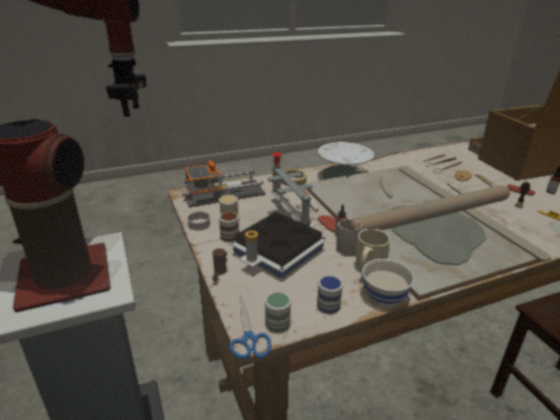

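Top view: cream jar (221,258), brown (258,270), blue (391,226), green (394,274); block centre (303,233), hub (285,193), front post (321,269), red plunger knob (196,187); regulator at left with the guard over its knob (158,272) and orange tab (157,258). Side view shows the same: green (278,310), blue (330,293), brown (229,226), cream (229,205).

```bash
python3 - <<'E'
from h import *
f={n:dict(np.load(n+"0.npz")) for n in("top","side")}
for n in f:
    c=cloud(f[n]); f[n]["p"]=c
c=f["top"]["p"]
def clus(mask,lab,z):
    n,l,st,ce=cv2.connectedComponentsWithStats(mask.astype(np.uint8))
    for i in range(1,n):
        if st[i,4]>25:
            q=c[l==i]; print(lab,ce[i].round(1),st[i,2:],"ray@z",onz(f["top"],*ce[i],z)[:2].round(4),"depthmed",np.median(q,0).round(4))
print("table z",np.median(c[300:305,150:380,2]))
reg=(c[...,0]<0.62)&(c[...,0]>0.15)
clus((abs(c[...,2]-0.068)<0.012)&reg,"jar",0.068)
hsv=cv2.cvtColor(f["top"]["c"],cv2.COLOR_RGB2HSV)
red=((hsv[...,0]<8)|(hsv[...,0]>172))&(hsv[...,1]>150)&(hsv[...,2]>80)&reg
clus(red,"red",.168)
print("hub z, plunger z, block z",c[193,285],c[187,196],c[233,303])
for uv,z in (((285,193),.123),((321,269),.109),((196,187),.168)): print(uv,onz(f["top"],*uv,z).round(4))
# block outline
blk=(abs(c[...,2]-0.06)<0.006)&(f["top"]["c"].max(-1)<70)
n,l,st,ce=cv2.connectedComponentsWithStats(blk.astype(np.uint8)); i=1+st[1:,4].argmax()
pts=np.array([onz(f["top"],u,v,.06)[:2] for v,u in np.argwhere(l==i)],np.float32)
print("blk rect",cv2.minAreaRect(pts*1000))
img=cv2.resize(f["top"]["c"][175:305,130:420],None,fx=2.7,fy=2.7,interpolation=cv2.INTER_CUBIC); cv2.imwrite("pics/topc.png",img[...,::-1])
E
```

```text
table z 0.0004569633633759729
jar [302.  235.5] [  82   72 2081] ray@z [ 0.5302 -0.1023] depthmed [ 0.5314 -0.1002  0.0605]
jar [391.1 226.1] [ 21  21 346] ray@z [ 0.5616 -0.3432] depthmed [ 0.5618 -0.3427  0.0688]
jar [221.  258.9] [ 21  21 351] ray@z [0.463  0.1114] depthmed [0.4629 0.1114 0.0684]
jar [176.2 271.9] [ 5 39 83] ray@z [0.4265 0.227 ] depthmed [0.4264 0.2269 0.069 ]
jar [257.  270.5] [ 21  22 348] ray@z [0.4348 0.0153] depthmed [0.4349 0.0154 0.0684]
jar [394.5 274.9] [ 22  21 364] ray@z [ 0.4313 -0.3512] depthmed [ 0.4312 -0.3511  0.0685]
jar [309.7 297.6] [ 13  13 122] ray@z [ 0.3673 -0.1252] depthmed [ 0.3659 -0.1268  0.0598]
hub z, plunger z, block z [ 0.6351758  -0.05186376  0.12283453] [0.63688338 0.16733223 0.16604837] [ 0.53718939 -0.10512275  0.06393094]
(285, 193) [ 0.6351 -0.0519  0.123 ]
(321, 269) [ 0.4439 -0.1486  0.109 ]
(196, 187) [0.6365 0.167  0.168 ]
blk rect ((536.3709106445312, -103.6282958984375), (163.49229431152344, 163.74240112304688), 26.968564987182617)
```

View pics/topc.png

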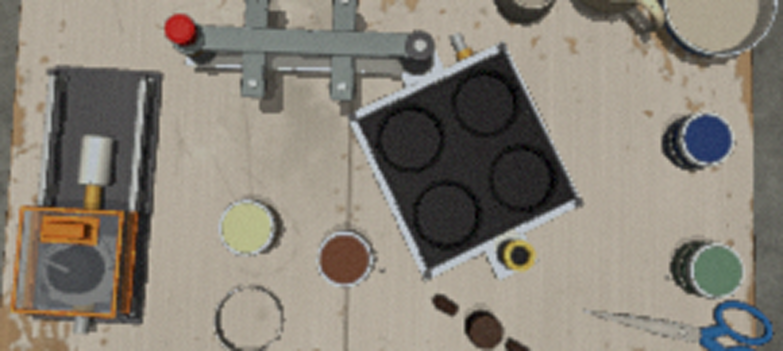

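```bash
cat >> h.py <<'E'
YAW=-63.0
def go(x,y,z,yaw=YAW,s=None):
    """shift (tool axes) and spin (deg about tool z) from present pose to TCP x,y,z with tool y at yaw"""
    s=s or ctrl.state(); Rt=rotm(s["ee_rot"]); d=Rt.T@(np.array([x,y,z])-s["eef_pos"])
    a=np.degrees(np.arctan2(Rt[1,1],Rt[0,1])); sp=(a-yaw+180)%360-180
    tilt=np.degrees(np.arccos(min(1,-Rt[2,2])))
    print("at",np.round(s["eef_pos"],4),"yaw %.2f tilt %.2f t %.2f"%(a,tilt,s["t"]),"-> d",(d*1000).round(1),"mm spin %.2f"%sp)
E
python3 -c "
from h import *
go(.47,-.08,.36)"
```

```text
at [0.2562 0.5697 0.2914] yaw 65.78 tilt 0.09 t 0.15 -> d [-461.5 -504.9  -67.9] mm spin 128.78
```

Call:
jog_arm(
  targets=[
    [[-0.04, -0.042, -0.03], 10],
    [[-0.08, -0.084, -0.06], 20],
    [[-0.12, -0.126, -0.068], 30],
    [[-0.16, -0.168, -0.068], 40],
    [[-0.2, -0.21, -0.068], 50],
    [[-0.24, -0.252, -0.068], 60],
    [[-0.28, -0.294, -0.068], 70],
    [[-0.32, -0.336, -0.068], 80],
  ],
  fingers=0.087,
  grip_force=15,
)

```text
t: 1.15
eef_pos: [0.4105, 0.1305, 0.3602]
ee_rot: [2.485, 1.922, 0.001]
wrist_force: [1.5, 0.6, -0.5]
finger_gap: 0.0871
finger_force: 0.0
```

```bash
python3 -c "
from h import *
go(.47,-.08,.36)"
```

```text
at [0.4105 0.1305 0.3602] yaw -14.54 tilt 0.03 t 1.15 -> d [-188.8  110.4    0.2] mm spin 48.46
```

Call:
jog_arm(
  targets=[
    [[-0.035, 0.02, 0], 9.7],
    [[-0.075, 0.044, 0], 19.4],
    [[-0.115, 0.066, 0], 29],
    [[-0.15, 0.088, 0], 38.8],
    [[-0.189, 0.11, 0], 48.5],
    [[-0.189, 0.11, 0], 48.5],
    [[-0.189, 0.11, 0], 48.5],
  ],
)

```text
t: 2.02
eef_pos: [0.4703, -0.0777, 0.3599]
ee_rot: [-3.052, -0.742, 0.001]
wrist_force: [1.0, 0.4, 0.7]
finger_gap: 0.0869
finger_force: 0.0
```

```bash
python3 -c "
from h import *
f=grab('wrist'); save(f,'w1.png'); np.savez('w1.npz',**{k:f[k] for k in'cdKRe'}); go(.47,-.08,.36,s=f['s']); print(f['e'],f['R'].round(2),f['K'])"
```

```text
at [ 0.4703 -0.0777  0.3599] yaw -62.67 tilt 0.07 t 2.02 -> d [-1.3  1.9 -0.1] mm spin 0.33
[ 0.5407508  -0.04188517  0.45247897] [[ 0.46 -0.85 -0.26]
 [-0.89 -0.44 -0.13]
 [-0.    0.29 -0.96]] [[367.55083481   0.         271.81965938]
 [  0.         367.55083481 210.64569975]
 [  0.           0.           1.        ]]
```

View pics/w1.png

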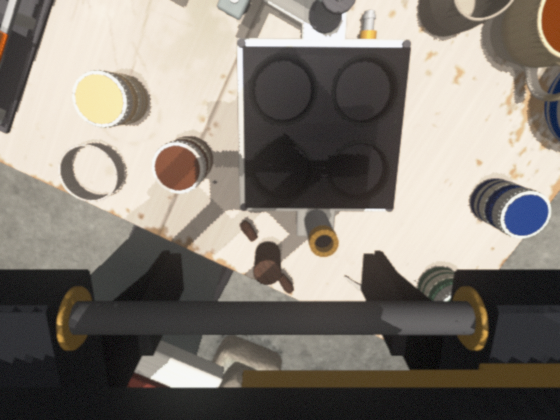

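Wrist view: pockets at about (283,90), (361,90), (280,168), (357,170); brown lid (180,165), cream (103,98), blue (525,213), brass post head (322,240).

```bash
cat > pk.py <<'E'
from h import *
f=dict(np.load("w1.npz")); t=dict(np.load("top0.npz"))
for nm,F in(("wrist",f),("top",t)):
    c=cloud(F); H,W=F["d"].shape
    v,u=np.mgrid[:H,:W]
    r=np.stack([u,v,np.ones_like(u)],-1)@np.linalg.inv(F["K"]).T@F["R"].T
    P=F["e"]+r*((.06-F["e"][2])/r[...,2])[...,None]
    C=np.array([.5364,-.1036]); a=np.radians(27); ux=np.array([np.cos(a),np.sin(a)]); uy=np.array([-ux[1],ux[0]])
    q=(P[...,:2]-C); X=q@ux; Y=q@uy
    b=(abs(X)<.075)&(abs(Y)<.075); print(nm,"top z",np.percentile(c[b][:,2],[5,20,60,80,95]).round(4))
    m=b&(c[...,2]<.0555)
    n,l,st,ce=cv2.connectedComponentsWithStats(m.astype(np.uint8)); out=[]
    for i in range(1,n):
        if st[i,4]>80:
            (x,y),(d1,d2),_=cv2.fitEllipse(np.argwhere(cv2.morphologyEx((l==i).astype(np.uint8),cv2.MORPH_GRADIENT,np.ones((3,3))))[:,::-1].astype(np.float32))
            w=onz(F,x,y,.06)[:2]; print(np.round([x,y],1),w.round(4),"size",np.ptp(X[l==i]).round(4),np.ptp(Y[l==i]).round(4)); out.append(w)
    if len(out)==4:
        o=np.array(out); cc=o.mean(0); print("centre",cc.round(4))
        i=np.argsort((o-cc)@ux); dy=o[i[:2]],o[i[2:]]
        g=lambda d:np.degrees(np.arctan2(*((d[1]-d[0])*(1 if (d[1]-d[0])@uy>0 else -1))[::-1]))-90
        print("yaw",g(dy[0]),g(dy[1]))
E
python3 pk.py
```

```text
wrist top z [0.0391 0.04   0.0594 0.0604 0.0614]
[282.5  89.5] [ 0.5532 -0.0469] size 0.0588 0.0591
[364.9  89.9] [ 0.5913 -0.1213] size 0.0588 0.059
[281.  170.3] [ 0.4792 -0.0842] size 0.058 0.0586
[358.2 171.3] [ 0.5166 -0.1587] size 0.0591 0.0586
centre [ 0.5351 -0.1028]
yaw 26.64051334600765 27.129471089626307
top top z [0.038  0.04   0.0588 0.061  0.063 ]
[309.6 212.7] [ 0.5931 -0.1226] size 0.0585 0.0589
[281.8 225.8] [ 0.5554 -0.0477] size 0.0606 0.0594
[322.9 240.5] [ 0.5184 -0.1597] size 0.0588 0.0573
[295.1 254.1] [ 0.4802 -0.0853] size 0.0585 0.059
centre [ 0.5368 -0.1038]
yaw 27.14299024318082 26.660147772361384
```

```bash
cat >> h.py <<'E'
def lids(f,z0=.068,zt=.006):
    c=cloud(f); m=((abs(c[...,2]-z0)<zt)&(c[...,0]<.62)&(c[...,0]>.3)).astype(np.uint8)
    n,l,st,ce=cv2.connectedComponentsWithStats(m); o=[]
    for i in range(1,n):
        w=onz(f,*ce[i],z0)
        q=c[l==i]
        if st[i,4]>200 and max(np.ptp(q[:,0]),np.ptp(q[:,1]))<.075:
            o.append(w); print("lid px",ce[i].round(1),"xy",w[:2].round(4),"z",np.median(q[:,2]).round(4),"rgb",np.median(f["c"][l==i],0),"ext",np.ptp(q[:,0]).round(3),np.ptp(q[:,1]).round(3))
    return o
E
python3 -c "
from h import *
lids(dict(np.load('w1.npz')))
go(.4345,.015,.15)"
```

```text
lid px [100.2  98.3] xy [0.4617 0.1114] z 0.0685 rgb [248. 234. 179.] ext 0.056 0.055
lid px [177.5 166.8] xy [0.4335 0.0154] z 0.0685 rgb [140.  90.  68.] ext 0.056 0.056
lid px [523.5 213.5] xy [ 0.5603 -0.3414] z 0.0682 rgb [ 53.  79. 144.] ext 0.056 0.057
at [ 0.4703 -0.0773  0.36  ] yaw -62.63 tilt 0.04 t 2.08 -> d [ 10.6 -98.3 210.1] mm spin 0.37
```

Call:
jog_arm(
  targets=[
    [[0.003, -0.025, 0.04], 0.4],
    [[0.006, -0.05, 0.08], 0.4],
    [[0.008, -0.075, 0.12], 0.4],
    [[0.01, -0.098, 0.16], 0.4],
    [[0.01, -0.098, 0.2], 0.4],
    [[0.01, -0.098, 0.215], 0.4],
    [[0.01, -0.098, 0.215], 0.4],
  ],
  fingers=0.08,
)

```text
t: 2.95
eef_pos: [0.4342, 0.0142, 0.145]
ee_rot: [-3.055, -0.732, 0.002]
wrist_force: [-0.4, -0.4, -0.0]
finger_gap: 0.0802
finger_force: 0.0
```

```bash
python3 -c "
from h import *
go(.434,.0154,.099)"
```

```text
at [0.4342 0.0142 0.145 ] yaw -63.05 tilt 0.09 t 2.95 -> d [ 0.4 -1.1 46. ] mm spin -0.05
```

Call:
jog_arm(
  targets=[
    [[0, -0.001, 0.025], 0],
    [[0, -0.001, 0.046], 0],
    [[0, -0.001, 0.046], 0],
    [[0, -0.001, 0.046], 0],
  ],
)

```text
t: 3.45
eef_pos: [0.4355, 0.0143, 0.101]
ee_rot: [3.055, 0.73, 0.004]
wrist_force: [0.6, -0.7, 0.1]
finger_gap: 0.0803
finger_force: 0.0
```

Call:
jog_arm(
  targets=[
    [[0, 0, 0], 0],
    [[0, 0, 0], 0],
    [[0, 0, 0], 0],
    [[0, 0, 0], 0],
    [[0, 0, -0.03], 0],
    [[0, 0, -0.08], 0],
    [[0, 0, -0.13], 0],
    [[0, 0, -0.13], 0],
  ],
  fingers=0.045,
  grip_force=20,
)

```text
t: 4.45
eef_pos: [0.4367, 0.0142, 0.2336]
ee_rot: [3.052, 0.729, 0.013]
wrist_force: [-0.2, 0.5, -1.9]
finger_gap: 0.0556
finger_force: 20.0
```

```bash
python3 -c "
from h import *
s=ctrl.state();print(s['finger_gap'],s['finger_force'])
go(.5545,-.0469,.23)"
```

```text
0.055604361868839505 19.99983850400895
at [0.4367 0.0142 0.2336] yaw -63.12 tilt 0.51 t 4.45 -> d [ 77.4 107.8   4.7] mm spin -0.12
```

Call:
jog_arm(
  targets=[
    [[0.02, 0.027, 0], 0],
    [[0.04, 0.054, 0], 0],
    [[0.06, 0.081, 0], 0],
    [[0.077, 0.108, 0], 0],
    [[0.077, 0.108, 0.02], 0],
    [[0.077, 0.108, 0.03], 0],
    [[0.077, 0.108, 0.03], 0],
    [[0.077, 0.108, 0.03], 0],
  ],
)

```text
t: 5.45
eef_pos: [0.5515, -0.0467, 0.1995]
ee_rot: [3.055, 0.731, 0.0]
wrist_force: [0.0, -0.3, -1.3]
finger_gap: 0.0557
finger_force: 20.0
```

```bash
python3 -c "
from h import *
go(.5545,-.0469,.150)"
```

```text
at [ 0.5515 -0.0467  0.1995] yaw -63.11 tilt 0.01 t 5.45 -> d [ 2.5  1.5 49.5] mm spin -0.11
```

Call:
jog_arm(
  targets=[
    [[0.003, 0.0015, 0], 0],
    [[0.003, 0.0015, 0.015], 0],
    [[0.003, 0.0015, 0.03], 0],
    [[0.003, 0.0015, 0.037], 0],
    [[0.003, 0.0015, 0.043], 0],
    [[0.003, 0.0015, 0.049], 0],
    [[0.003, 0.0015, 0.055], 0],
    [[0.003, 0.0015, 0.057], 0],
  ],
)

```text
t: 6.45
eef_pos: [0.5548, -0.0469, 0.1418]
ee_rot: [-3.055, -0.73, 0.001]
wrist_force: [0.0, 0.3, -0.5]
finger_gap: 0.0555
finger_force: 20.0
```

```bash
python3 -c "
from h import *
print(ctrl.state()['wrist_force'])
go(.5545,-.0469,.142)"
```

```text
[ 0.02322184  0.33381826 -0.49532545]
at [ 0.5548 -0.0469  0.1418] yaw -63.13 tilt 0.03 t 6.45 -> d [-0.3 -0.2 -0.2] mm spin -0.13
```

Call:
jog_arm(
  targets=[
    [[0, 0, 0], 0],
    [[0, 0, 0], 0],
    [[0, 0, -0.02], 0],
    [[0, 0, -0.06], 0],
    [[0, -0.03, -0.09], 0],
    [[-0.005, -0.08, -0.09], 0],
    [[-0.01, -0.13, -0.09], 0],
    [[-0.0107, -0.183, -0.07], 0],
  ],
  fingers=0.068,
)

```text
t: 7.45
eef_pos: [0.4633, 0.1126, 0.2144]
ee_rot: [3.055, 0.728, 0.009]
wrist_force: [0.1, 0.1, -0.1]
finger_gap: 0.068
finger_force: 0.0
```

```bash
python3 -c "
from h import *
lids(grab('wrist'));f=grab('top');lids(f);print('in pockets');lids(f,.108)
go(.4623,.1114,.099)"
```

```text
lid px [512.6 196. ] xy [ 0.5521 -0.0247] z 0.0681 rgb [74. 66. 58.] ext 0.056 0.029
lid px [269.5 221.3] xy [0.4624 0.1131] z 0.0684 rgb [115.  99.  79.] ext 0.056 0.056
lid px [391.3 226. ] xy [ 0.5619 -0.3439] z 0.0688 rgb [ 47.  66. 113.] ext 0.055 0.054
lid px [395.  274.9] xy [ 0.4312 -0.3525] z 0.0688 rgb [104. 133. 110.] ext 0.053 0.054
in pockets
lid px [282.6 224.4] xy [ 0.5556 -0.0481] z 0.1087 rgb [110.  71.  51.] ext 0.054 0.055
at [0.4593 0.1148 0.2105] yaw -62.88 tilt 0.23 t 7.55 -> d [  1.5   4.7 111.5] mm spin 0.12
```

Call:
jog_arm(
  targets=[
    [[0, 0, 0], 0],
    [[0, 0, 0.02], 0],
    [[0, 0, 0.06], 0],
    [[0, 0, 0.09], 0],
    [[0, 0, 0.112], 0],
    [[0, 0, 0.112], 0],
    [[0, 0, 0.112], 0],
  ],
  fingers=0.08,
)

```text
t: 8.43
eef_pos: [0.4641, 0.1109, 0.1014]
ee_rot: [3.056, 0.728, 0.003]
wrist_force: [0.3, 0.1, 1.1]
finger_gap: 0.0801
finger_force: 0.0
```

Call:
jog_arm(
  targets=[
    [[0, 0, 0], 0],
    [[0, 0, 0], 0],
    [[0, 0, 0], 0],
    [[0, 0, 0], 0],
    [[0, 0, -0.03], 0],
    [[0, 0, -0.08], 0],
    [[0, 0, -0.12], 0],
    [[0, 0, -0.12], 0],
  ],
  fingers=0.045,
  grip_force=20,
)

```text
t: 9.43
eef_pos: [0.4649, 0.1117, 0.224]
ee_rot: [3.054, 0.73, 0.011]
wrist_force: [-0.1, 0.3, -1.2]
finger_gap: 0.0554
finger_force: 20.0
```

```bash
python3 -c "
from h import *
go(.4795,-.0848,.2)"
```

```text
at [0.4649 0.1117 0.224 ] yaw -63.11 tilt 0.43 t 9.43 -> d [-76.  181.8  24. ] mm spin -0.11
```

Call:
jog_arm(
  targets=[
    [[-0.018, 0.045, 0], 0],
    [[-0.037, 0.09, 0], 0],
    [[-0.055, 0.135, 0], 0],
    [[-0.074, 0.182, 0], 0],
    [[-0.074, 0.182, 0.01], 0],
    [[-0.074, 0.182, 0.02], 0],
    [[-0.074, 0.182, 0.02], 0],
    [[-0.074, 0.182, 0.02], 0],
  ],
)

```text
t: 10.42
eef_pos: [0.4789, -0.0832, 0.2]
ee_rot: [-3.055, -0.733, 0.001]
wrist_force: [-0.1, -0.4, -1.0]
finger_gap: 0.0556
finger_force: 20.0
```

```bash
python3 -c "
from h import *
go(.4795,-.0848,.142)"
```

```text
at [ 0.4789 -0.0832  0.2   ] yaw -63.02 tilt 0.03 t 10.43 -> d [-0.1  1.7 58. ] mm spin -0.02
```

Call:
jog_arm(
  targets=[
    [[0.001, 0.0015, 0], 0],
    [[0.001, 0.0015, 0.015], 0],
    [[0.001, 0.0015, 0.03], 0],
    [[0.001, 0.0015, 0.037], 0],
    [[0.001, 0.0015, 0.043], 0],
    [[0.001, 0.0015, 0.049], 0],
    [[0.001, 0.0015, 0.056], 0],
    [[0.001, 0.0015, 0.058], 0],
  ],
)

```text
t: 11.42
eef_pos: [0.4803, -0.0851, 0.1418]
ee_rot: [-3.055, -0.73, 0.001]
wrist_force: [-0.0, -0.8, -1.4]
finger_gap: 0.0555
finger_force: 20.0
```

```bash
python3 -c "
from h import *
print(ctrl.state()['wrist_force'].round(2))
go(.4313,-.352,.22)"
```

```text
[-0.01 -0.84 -1.36]
at [ 0.4803 -0.0851  0.1418] yaw -63.13 tilt 0.04 t 11.43 -> d [-164.4  215.8  -78.3] mm spin -0.13
```

Call:
jog_arm(
  targets=[
    [[0, 0, 0], 0],
    [[0, 0, 0], 0],
    [[0, 0, -0.03], 0],
    [[0, 0, -0.075], 0],
    [[-0.035, 0.045, -0.078], 0],
    [[-0.07, 0.09, -0.078], 0],
    [[-0.105, 0.135, -0.078], 0],
    [[-0.14, 0.18, -0.078], 0],
  ],
  fingers=0.068,
)

```text
t: 12.42
eef_pos: [0.4367, -0.3109, 0.221]
ee_rot: [3.054, 0.73, 0.002]
wrist_force: [1.0, 0.4, 0.5]
finger_gap: 0.068
finger_force: 0.0
```

Call:
jog_arm(
  targets=[
    [[-0.012, 0.018, 0], 0],
    [[-0.024, 0.036, 0], 0],
    [[-0.024, 0.036, 0], 0],
    [[-0.024, 0.036, 0], 0],
  ],
  fingers=0.08,
)

```text
t: 12.92
eef_pos: [0.4322, -0.3509, 0.2201]
ee_rot: [-3.054, -0.731, 0.0]
wrist_force: [-0.4, -1.1, -0.6]
finger_gap: 0.0802
finger_force: 0.0
```

```bash
python3 -c "
from h import *
lids(grab('wrist'));f=grab('top');lids(f);print('in pockets');lids(f,.108)
go(.4313,-.352,.1)"
```

```text
lid px [356.2  37.9] xy [ 0.5576 -0.3449] z 0.0684 rgb [ 80. 100. 157.] ext 0.055 0.057
lid px [11.5 69.1] xy [ 0.4449 -0.1625] z 0.0679 rgb [69. 68. 66.] ext 0.026 0.018
lid px [272.2 219.5] xy [ 0.4307 -0.3522] z 0.0684 rgb [61. 75. 62.] ext 0.056 0.056
lid px [391.4 226. ] xy [ 0.5618 -0.3439] z 0.0688 rgb [ 46.  64. 110.] ext 0.055 0.054
in pockets
lid px [282.6 224.4] xy [ 0.5556 -0.0479] z 0.1086 rgb [108.  70.  51.] ext 0.055 0.054
lid px [296.8 253.8] xy [ 0.4811 -0.0862] z 0.1086 rgb [194. 196. 149.] ext 0.054 0.052
at [ 0.4323 -0.3508  0.2201] yaw -63.03 tilt 0.03 t 13.03 -> d [ -1.5   0.7 120.1] mm spin -0.03
```

Call:
jog_arm(
  targets=[
    [[-0.0015, 0.0007, 0.03], 0],
    [[-0.0015, 0.0007, 0.07], 0],
    [[-0.0015, 0.0007, 0.105], 0],
    [[-0.0015, 0.0007, 0.12], 0],
    [[-0.0015, 0.0007, 0.12], 0],
    [[-0.0015, 0.0007, 0.12], 0],
  ],
)

```text
t: 13.78
eef_pos: [0.4318, -0.354, 0.1019]
ee_rot: [3.053, 0.73, 0.002]
wrist_force: [0.8, -1.1, 0.0]
finger_gap: 0.0797
finger_force: 0.0
```

Call:
jog_arm(
  targets=[
    [[0, 0, 0], 0],
    [[0, 0, 0], 0],
    [[0, 0, 0], 0],
    [[0, 0, 0], 0],
    [[0, 0, -0.03], 0],
    [[0, 0, -0.08], 0],
    [[0, 0, -0.12], 0],
    [[0, 0, -0.12], 0],
  ],
  fingers=0.045,
)

```text
t: 14.78
eef_pos: [0.4324, -0.355, 0.2244]
ee_rot: [3.049, 0.729, 0.006]
wrist_force: [0.3, 0.5, -0.6]
finger_gap: 0.0553
finger_force: 20.0
```

```bash
python3 -c "
from h import *
go(.5175,-.1597,.2)"
```

```text
at [ 0.4324 -0.355   0.2244] yaw -63.12 tilt 0.44 t 14.78 -> d [ 164.1 -135.9   23.7] mm spin -0.12
```

Call:
jog_arm(
  targets=[
    [[0.03, -0.025, -0.01], 0],
    [[0.065, -0.053, -0.01], 0],
    [[0.1, -0.08, -0.01], 0],
    [[0.135, -0.11, -0.01], 0],
    [[0.164, -0.133, 0], 0],
    [[0.164, -0.133, 0.02], 0],
    [[0.164, -0.133, 0.02], 0],
    [[0.164, -0.133, 0.02], 0],
  ],
)

```text
t: 15.78
eef_pos: [0.5167, -0.1608, 0.1999]
ee_rot: [-3.055, -0.729, 0.001]
wrist_force: [-0.9, 0.0, -1.8]
finger_gap: 0.0558
finger_force: 20.0
```

```bash
python3 -c "
from h import *
go(.5175,-.1597,.142)"
```

```text
at [ 0.5167 -0.1608  0.1999] yaw -63.16 tilt 0.06 t 15.78 -> d [ 1.2 -0.6 57.9] mm spin -0.16
```

Call:
jog_arm(
  targets=[
    [[0.001, -0.0006, 0], 0],
    [[0.001, -0.0006, 0.015], 0],
    [[0.001, -0.0006, 0.03], 0],
    [[0.001, -0.0006, 0.037], 0],
    [[0.001, -0.0006, 0.043], 0],
    [[0.001, -0.0006, 0.049], 0],
    [[0.001, -0.0006, 0.056], 0],
    [[0.001, -0.0006, 0.058], 0],
  ],
)

```text
t: 16.77
eef_pos: [0.5174, -0.1594, 0.1417]
ee_rot: [-3.055, -0.73, 0.001]
wrist_force: [0.6, -0.4, -0.9]
finger_gap: 0.0555
finger_force: 20.0
```

```bash
python3 -c "
from h import *
print(ctrl.state()['wrist_force'].round(2))
go(.5608,-.3432,.22)"
```

```text
[ 0.63 -0.44 -0.87]
at [ 0.5174 -0.1594  0.1417] yaw -63.12 tilt 0.04 t 16.77 -> d [-44.4 183.5 -78.4] mm spin -0.12
```

Call:
jog_arm(
  targets=[
    [[0, 0, 0], 0],
    [[0, 0, 0], 0],
    [[0, 0, -0.03], 0],
    [[0, 0, -0.075], 0],
    [[-0.011, 0.046, -0.078], 0],
    [[-0.022, 0.092, -0.078], 0],
    [[-0.033, 0.138, -0.078], 0],
    [[-0.044, 0.183, -0.078], 0],
  ],
  fingers=0.068,
)

```text
t: 17.77
eef_pos: [0.5616, -0.3443, 0.2209]
ee_rot: [3.055, 0.73, 0.001]
wrist_force: [0.3, -0.5, 0.4]
finger_gap: 0.0679
finger_force: 0.0
```

Call:
jog_arm(
  targets=[
    [[0, 0, 0], 0],
    [[0, 0, 0], 0],
    [[0, 0, 0], 0],
  ],
  fingers=0.08,
)

```text
t: 18.15
eef_pos: [0.5612, -0.3415, 0.2204]
ee_rot: [-3.055, -0.732, -0.0]
wrist_force: [-0.7, 0.5, -0.4]
finger_gap: 0.0791
finger_force: 0.0
```

```bash
python3 -c "
from h import *
lids(grab('wrist'));f=grab('top');lids(f);print('in pockets');lids(f,.108)
go(.5608,-.3432,.1)"
```

```text
lid px [ 31.7 149.8] xy [ 0.5305 -0.1786] z 0.068 rgb [84. 80. 70.] ext 0.047 0.037
lid px [274.3 217.7] xy [ 0.5615 -0.3437] z 0.0684 rgb [39. 44. 64.] ext 0.057 0.056
in pockets
lid px [282.6 224.4] xy [ 0.5556 -0.0481] z 0.1084 rgb [115.  73.  54.] ext 0.055 0.054
lid px [325.7 240. ] xy [ 0.518  -0.1601] z 0.1087 rgb [121.  151.  125.5] ext 0.052 0.054
lid px [296.8 253.8] xy [ 0.4811 -0.0862] z 0.1088 rgb [204. 206. 157.] ext 0.054 0.052
at [ 0.5613 -0.3416  0.2205] yaw -63.05 tilt 0.01 t 18.25 -> d [ -1.2   1.2 120.5] mm spin -0.05
```

Call:
jog_arm(
  targets=[
    [[-0.001, 0.002, 0.03], 0],
    [[-0.001, 0.002, 0.07], 0],
    [[-0.001, 0.002, 0.105], 0],
    [[-0.001, 0.002, 0.12], 0],
    [[-0.001, 0.002, 0.12], 0],
    [[-0.001, 0.002, 0.12], 0],
  ],
)

```text
t: 19.0
eef_pos: [0.5622, -0.3455, 0.1022]
ee_rot: [3.053, 0.73, 0.003]
wrist_force: [0.1, -0.2, 0.6]
finger_gap: 0.0798
finger_force: 0.0
```

Call:
jog_arm(
  targets=[
    [[0, 0, 0], 0],
    [[0, 0, 0], 0],
    [[0, 0, 0], 0],
    [[0, 0, 0], 0],
    [[0, 0, -0.03], 0],
    [[0, 0, -0.08], 0],
    [[0, 0, -0.12], 0],
    [[0, 0, -0.12], 0],
  ],
  fingers=0.045,
)

```text
t: 20.0
eef_pos: [0.563, -0.3464, 0.2249]
ee_rot: [3.049, 0.729, 0.008]
wrist_force: [0.9, -0.1, -1.2]
finger_gap: 0.0554
finger_force: 20.0
```

```bash
python3 -c "
from h import *
go(.5925,-.1218,.2)"
```

```text
at [ 0.563  -0.3464  0.2249] yaw -63.12 tilt 0.47 t 20.00 -> d [ 127.8 -187.1   23.9] mm spin -0.12
```

Call:
jog_arm(
  targets=[
    [[0.032, -0.046, -0.01], 0],
    [[0.064, -0.092, -0.01], 0],
    [[0.096, -0.138, -0.01], 0],
    [[0.128, -0.185, -0.01], 0],
    [[0.128, -0.185, 0], 0],
    [[0.128, -0.185, 0.02], 0],
    [[0.128, -0.185, 0.02], 0],
    [[0.128, -0.185, 0.02], 0],
  ],
)

```text
t: 21.0
eef_pos: [0.5913, -0.1233, 0.1995]
ee_rot: [-3.056, -0.727, 0.002]
wrist_force: [0.3, 0.4, -1.3]
finger_gap: 0.0556
finger_force: 20.0
```

```bash
python3 -c "
from h import *
go(.5925,-.1218,.142)"
```

```text
at [ 0.5913 -0.1233  0.1995] yaw -63.23 tilt 0.07 t 21.00 -> d [ 1.8 -0.7 57.5] mm spin -0.23
```

Call:
jog_arm(
  targets=[
    [[0.0015, -0.0007, 0], 0],
    [[0.0015, -0.0007, 0.015], 0],
    [[0.0015, -0.0007, 0.03], 0],
    [[0.0015, -0.0007, 0.037], 0],
    [[0.0015, -0.0007, 0.043], 0],
    [[0.0015, -0.0007, 0.049], 0],
    [[0.0015, -0.0007, 0.056], 0],
    [[0.0015, -0.0007, 0.058], 0],
  ],
)

```text
t: 22.0
eef_pos: [0.5925, -0.1206, 0.1417]
ee_rot: [-3.055, -0.73, 0.001]
wrist_force: [-0.5, 0.2, -2.2]
finger_gap: 0.0553
finger_force: 20.0
```

Call:
jog_arm(
  targets=[
    [[0, 0, 0], 0],
    [[0, 0, 0], 0],
    [[0, 0, -0.03], 0],
    [[0, 0, -0.075], 0],
    [[0, -0.02, -0.13], 0],
    [[0, -0.06, -0.13], 0],
    [[0, -0.1, -0.13], 0],
    [[0, -0.14, -0.13], 0],
  ],
  fingers=0.068,
)

```text
t: 23.0
eef_pos: [0.5291, 0.0051, 0.2732]
ee_rot: [3.055, 0.729, 0.003]
wrist_force: [-0.5, 0.4, -0.2]
finger_gap: 0.0681
finger_force: 0.0
```

```bash
python3 -c "
from h import *
f=grab('top');lids(f);print('in pockets');lids(f,.108)
go(.6365,.05,.3,yaw=-63)"
```

```text
in pockets
lid px [312.6 210.4] xy [ 0.594  -0.1251] z 0.1087 rgb [ 57.  74. 119.] ext 0.053 0.045
lid px [325.7 240. ] xy [ 0.5181 -0.1601] z 0.1086 rgb [114. 142. 118.] ext 0.052 0.054
at [0.5271 0.0088 0.2728] yaw -63.02 tilt 0.17 t 23.05 -> d [116.2  12.9 -27.2] mm spin -0.02
```

Call:
jog_arm(
  targets=[
    [[0.025, -0.013, -0.02], -9],
    [[0.05, -0.027, -0.04], -18],
    [[0.075, -0.04, -0.048], -27],
    [[0.1, -0.053, -0.048], -36],
    [[0.125, -0.067, -0.048], -45],
    [[0.15, -0.08, -0.048], -54],
    [[0.171, -0.094, -0.048], -63],
    [[0.171, -0.094, -0.048], -63],
  ],
  fingers=0.06,
)

```text
t: 24.05
eef_pos: [0.6399, 0.1665, 0.3203]
ee_rot: [2.222, 2.22, 0.001]
wrist_force: [-0.1, 0.6, 0.9]
finger_gap: 0.0597
finger_force: 0.0
```

Call:
jog_arm(
  targets=[
    [[0, 0, 0], 0],
    [[0, 0, 0], 0],
  ],
)

```text
t: 24.3
eef_pos: [0.6393, 0.1644, 0.3205]
ee_rot: [2.226, 2.216, -0.0]
wrist_force: [-0.6, 0.1, 0.1]
finger_gap: 0.0601
finger_force: 0.0
```

```bash
cat > red.py <<'E'
from h import *
def red(n,z=.168,show=None):
    f=grab(n); c=cloud(f); hsv=cv2.cvtColor(f["c"],cv2.COLOR_RGB2HSV)
    m=((hsv[...,0]<8)|(hsv[...,0]>172))&(hsv[...,1]>130)&(hsv[...,2]>60)&(abs(c[...,2]-z)<.008)
    k,l,st,ce=cv2.connectedComponentsWithStats(m.astype(np.uint8))
    for i in range(1,k):
        if st[i,4]>20: print(n,"red top",ce[i].round(1),st[i,4],onz(f,*ce[i],z)[:2].round(4),"z",np.median(c[l==i][:,2]).round(4),"ext",np.ptp(c[l==i],0).round(3))
    if show: save(f,show)
    return f
if __name__=="__main__":
    f=red("wrist",show="w2.png"); red("side"); t=grab("top"); lids(t,.108); go(.639,.167,.201,yaw=0)
E
python3 red.py
```

```text
wrist red top [273.3 209.7] 1121 [0.6394 0.1698] z 0.1675 ext [0.026 0.027 0.009]
side red top [276.4 154.4] 21 [0.6342 0.157 ] z 0.1663 ext [0.015 0.02  0.007]
lid px [311.1 210.7] xy [ 0.5931 -0.1212] z 0.1085 rgb [ 67.   89.5 141. ] ext 0.052 0.052
lid px [282.6 224.4] xy [ 0.5556 -0.048 ] z 0.1086 rgb [126.  81.  59.] ext 0.054 0.054
lid px [325.7 240. ] xy [ 0.518  -0.1599] z 0.1087 rgb [133. 166. 138.] ext 0.052 0.054
lid px [296.9 253.7] xy [ 0.4812 -0.0863] z 0.1086 rgb [221. 223. 172.] ext 0.054 0.052
at [0.6393 0.1646 0.3205] yaw -0.20 tilt 0.01 t 24.45 -> d [  2.4  -0.4 119.5] mm spin -0.20
```

View pics/w2.png

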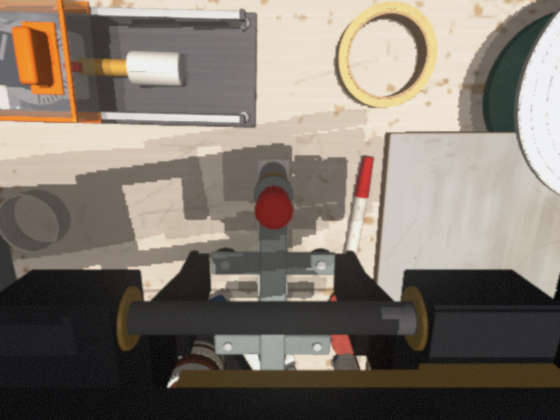

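Knob top at (273,210) as expected, arm bar directly below in the picture; nothing beside the fingers.

Call:
jog_arm(
  targets=[
    [[0.004, 0.0005, 0.03], 0],
    [[0.004, 0.0005, 0.06], 0],
    [[0.004, 0.0005, 0.09], 0],
    [[0.004, 0.0005, 0.11], 0],
    [[0.004, 0.0005, 0.117], 0],
    [[0.004, 0.0005, 0.117], 0],
    [[0.004, 0.0005, 0.117], 0],
  ],
)

```text
t: 25.32
eef_pos: [0.6408, 0.1694, 0.2049]
ee_rot: [2.223, 2.218, 0.003]
wrist_force: [-0.2, -0.1, -0.3]
finger_gap: 0.0598
finger_force: 0.0
```

Call:
jog_arm(
  targets=[
    [[0, 0, 0], 0],
    [[0, 0, 0], 0],
    [[0, 0, 0], 0],
    [[0, 0, 0], 0],
    [[0, 0, 0], 0],
    [[0, 0, 0], 0],
  ],
  fingers=0.01,
  grip_force=25,
)

```text
t: 26.08
eef_pos: [0.64, 0.1693, 0.2033]
ee_rot: [2.224, 2.219, 0.0]
wrist_force: [-0.2, -0.4, 0.9]
finger_gap: 0.0241
finger_force: 24.4
```

```bash
python3 -c "
from h import *
go(.639,.169,.203,yaw=0)"
```

```text
at [0.64   0.1693 0.2033] yaw -0.12 tilt 0.00 t 26.07 -> d [-0.3 -1.   0.3] mm spin -0.12
```

Call:
jog_arm(
  targets=[
    [[0, 0, -0.005], 0],
    [[0, 0, -0.01], 0],
    [[0, 0, -0.015], 0],
    [[0, 0, -0.016], 0],
    [[0, 0, -0.016], 0],
    [[0, 0, -0.016], 0],
  ],
)

```text
t: 26.82
eef_pos: [0.6398, 0.1693, 0.2189]
ee_rot: [-2.224, -2.219, 0.001]
wrist_force: [-0.1, 0.2, -5.9]
finger_gap: 0.0241
finger_force: 24.6
```

```bash
python3 -c "
from h import *
s=ctrl.state(); print(s['wrist_force'].round(2),s['finger_gap'])
go(.639,.169,.219,yaw=0)"
```

```text
[-0.08  0.16 -5.91] 0.02414827657555845
at [0.6398 0.1693 0.2189] yaw -0.12 tilt 0.03 t 26.82 -> d [-0.3 -0.8 -0.1] mm spin -0.12
```

Plunger is lifted (about 5–6 N). Swing.

Call:
jog_arm(
  targets=[
    [[-0.0018, -0.0282, 0], -7.3],
    [[-0.0072, -0.0559, 0], -14.7],
    [[-0.0161, -0.0827, 0], -22],
    [[-0.0283, -0.1081, 0], -29.4],
    [[-0.0437, -0.1318, 0], -36.7],
    [[-0.062, -0.1533, 0], -44],
    [[-0.0829, -0.1723, 0], -51.4],
    [[-0.106, -0.1885, 0], -58.7],
  ],
)

```text
t: 27.82
eef_pos: [0.4501, 0.0636, 0.2192]
ee_rot: [-0.843, -3.026, -0.001]
wrist_force: [-0.2, 0.7, -5.2]
finger_gap: 0.0244
finger_force: 24.8
```

Call:
jog_arm(
  targets=[
    [[0, 0, 0], 0],
    [[0, 0, 0], 0],
  ],
)

```text
t: 28.08
eef_pos: [0.4509, 0.0641, 0.2192]
ee_rot: [-0.853, -3.022, -0.001]
wrist_force: [-3.2, 1.6, -6.6]
finger_gap: 0.0248
finger_force: 24.8
```

```bash
python3 -c "
from h import *
s=ctrl.state(); print(s['wrist_force'].round(2),s['finger_gap'],s['joints'].round(2))
p=np.array([.6386,-.0513]); d=s['eef_pos'][:2]-p; print(np.hypot(*d),np.degrees(np.arctan2(d[1],d[0])))
e=p-.220*np.array([.8918,.4524]); print(e)
go(*e,.219,yaw=117)
f=grab('top'); lids(f,.108)
"
```

```text
[-3.19  1.62 -6.61] 0.02481136614941691 [-0.03 -0.13  2.03  0.    1.24 -1.05]
0.22032182552552843 148.42278922963524
[ 0.442404 -0.150828]
at [0.4509 0.0641 0.2192] yaw 58.46 tilt 0.07 t 28.07 -> d [-105.2 -187.6    0. ] mm spin -58.54
lid px [311.1 210.7] xy [ 0.5931 -0.1213] z 0.1085 rgb [ 56.  75. 120.] ext 0.053 0.053
lid px [283.7 225.5] xy [ 0.5528 -0.0509] z 0.1086 rgb [110.5  85.5  73.5] ext 0.055 0.054
lid px [325.7 240. ] xy [ 0.5181 -0.16  ] z 0.1086 rgb [113. 141. 117.] ext 0.052 0.054
lid px [296.8 253.7] xy [ 0.4812 -0.0861] z 0.1087 rgb [189. 192. 146.] ext 0.054 0.052
```

Call:
jog_arm(
  targets=[
    [[-0.0018, -0.0282, 0], -7.3],
    [[-0.0072, -0.0559, 0], -14.7],
    [[-0.0161, -0.0827, 0], -22],
    [[-0.0283, -0.1081, 0], -29.4],
    [[-0.0437, -0.1318, 0], -36.7],
    [[-0.062, -0.1533, 0], -44],
    [[-0.0829, -0.1723, 0], -51.4],
    [[-0.1055, -0.188, 0], -58.6],
  ],
)

```text
t: 29.12
eef_pos: [0.4431, -0.1529, 0.2189]
ee_rot: [0.743, -3.05, 0.001]
wrist_force: [-3.1, -1.0, -5.3]
finger_gap: 0.0243
finger_force: 24.8
```

Call:
jog_arm(
  targets=[
    [[0, 0, 0], 0],
    [[0, 0, 0], 0],
  ],
)

```text
t: 29.38
eef_pos: [0.4431, -0.152, 0.219]
ee_rot: [0.733, -3.053, 0.002]
wrist_force: [-5.6, -2.8, -5.9]
finger_gap: 0.0244
finger_force: 25.5
```

```bash
python3 -c "
from h import *
s=ctrl.state(); print(s['wrist_force'].round(2),s['finger_gap'],s['joints'].round(2))
p=np.array([.6386,-.0513]); d=s['eef_pos'][:2]-p; print(np.hypot(*d),np.degrees(np.arctan2(d[1],d[0]))%360)
e=p-.220*np.array([.8918,.4524]); print(e)
go(*e,.219,yaw=117)
"
```

```text
[-5.6  -2.81 -5.85] 0.02435065507649299 [-0.5  -0.09  2.   -0.    1.24 -2.54]
0.21991736523532876 207.23711837286632
[ 0.442404 -0.150828]
at [ 0.4431 -0.152   0.219 ] yaw 117.00 tilt 0.12 t 29.38 -> d [ 0.1  1.3 -0. ] mm spin 0.00
```

Call:
jog_arm(
  targets=[
    [[0, 0, 0.004], 0],
    [[0, 0, 0.008], 0],
    [[0, 0, 0.012], 0],
    [[0, 0, 0.016], 0],
    [[0, 0, 0.016], 0],
    [[0, 0, 0.016], 0],
  ],
)

```text
t: 30.12
eef_pos: [0.4431, -0.1517, 0.2037]
ee_rot: [0.735, -3.053, 0.003]
wrist_force: [-6.1, -4.1, -2.4]
finger_gap: 0.0243
finger_force: 25.1
```

```bash
python3 -c "
from h import *
s=ctrl.state(); print(s['wrist_force'].round(2),s['finger_gap'])
go(.4424,-.1508,.203,yaw=117)
"
```

```text
[-6.07 -4.09 -2.41] 0.024279042912670214
at [ 0.4431 -0.1517  0.2037] yaw 117.06 tilt 0.14 t 30.12 -> d [0.2 1.1 0.7] mm spin 0.06
```

Call:
jog_arm(
  targets=[
    [[0, 0, 0], 0],
    [[0, 0, 0], 0],
    [[0, 0, 0], 0],
    [[0, 0, -0.04], 0],
    [[0, 0, -0.08], 0],
    [[0, 0, -0.12], 0],
    [[0, 0, -0.12], 0],
    [[0, 0, -0.12], 0],
  ],
  fingers=0.06,
)

```text
t: 31.12
eef_pos: [0.4433, -0.1515, 0.323]
ee_rot: [-0.738, 3.053, -0.0]
wrist_force: [-0.1, 0.0, -0.5]
finger_gap: 0.0599
finger_force: 0.0
```

```bash
python3 -c "
from red import *
f=red('wrist',show='w3.png')
p=np.array([.6386,-.0513])
go(.44,-.15,.32,yaw=117)
"
```

```text
wrist red top [271.7 213.5] 1102 [ 0.44   -0.1536] z 0.1675 ext [0.027 0.027 0.01 ]
at [ 0.443  -0.1514  0.3222] yaw 117.17 tilt 0.08 t 31.18 -> d [2.  2.6 2.2] mm spin 0.17
```

View pics/w3.png

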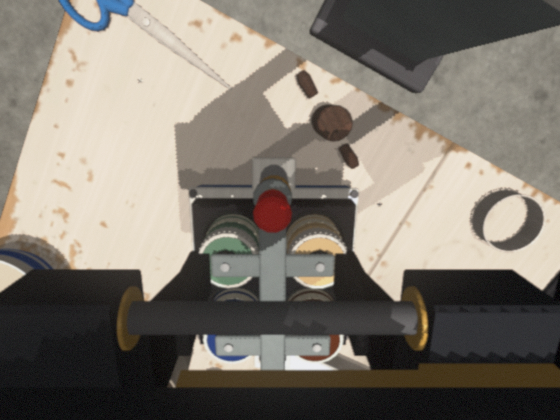

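The arm lies over the four jars, red knob top (272,213) at z=0.1675, the same as when parked down, so the pin is in the hole. Next: the regulator.

```bash
python3 - <<'E'
from h import *
t=dict(np.load("top0.npz")); print("tab",onz(t,157.5,259.5,.12),"knob",onz(t,158,274,.088))
c=cloud(t); m=(abs(c[...,2]-.006)<.012)&(t["c"].max(-1)<80)&(c[...,1]>.18)&(c[...,1]<.36)&(c[...,0]>.3)&(c[...,0]<.65)
n,l,st,ce=cv2.connectedComponentsWithStats(m.astype(np.uint8)); i=1+st[1:,4].argmax(); print(cv2.minAreaRect((c[l==i][:,:2]*1000).astype(np.float32)))
go(.41,.24,.38,yaw=0)
E
```

```text
tab [0.45867699 0.2630337  0.12      ] knob [0.4211826  0.26856091 0.088     ]
((549.9293823242188, 283.1210021972656), (83.1545639038086, 143.52378845214844), 88.003173828125)
at [ 0.443  -0.1514  0.3222] yaw 117.17 tilt 0.08 t 31.18 -> d [-149.4  363.3  -57.4] mm spin 117.17
```

Call:
jog_arm(
  targets=[
    [[-0.016, 0.034, -0.02], 10.5],
    [[-0.032, 0.068, -0.04], 21],
    [[-0.048, 0.102, -0.04], 31.5],
    [[-0.064, 0.136, -0.04], 42],
    [[-0.08, 0.17, -0.04], 52.5],
    [[-0.096, 0.203, -0.04], 63],
    [[-0.112, 0.237, -0.04], 73.5],
    [[-0.128, 0.271, -0.04], 84],
  ],
  fingers=0.05,
)

```text
t: 32.17
eef_pos: [0.4327, 0.149, 0.3616]
ee_rot: [-1.502, -2.757, 0.002]
wrist_force: [-0.1, 0.2, -0.3]
finger_gap: 0.05
finger_force: 0.0
```

```bash
python3 -c "
from h import *
go(.43,.26,.36,yaw=0)"
```

```text
at [0.4327 0.149  0.3616] yaw 32.82 tilt 0.15 t 32.17 -> d [94.7 57.9  1.5] mm spin 32.82
```

Call:
jog_arm(
  targets=[
    [[0.024, 0.015, 0], 9],
    [[0.048, 0.029, 0], 18],
    [[0.071, 0.044, 0], 27],
    [[0.092, 0.057, 0], 33],
    [[0.092, 0.057, 0], 33],
    [[0.092, 0.057, 0], 33],
    [[0.092, 0.057, 0], 33],
  ],
)

```text
t: 33.05
eef_pos: [0.4308, 0.2552, 0.3629]
ee_rot: [-2.218, -2.225, 0.001]
wrist_force: [-0.8, 0.1, -0.4]
finger_gap: 0.0501
finger_force: 0.0
```

```bash
python3 -c "
from h import *
f=grab('wrist'); save(f,'w4.png'); np.savez('w4.npz',**{k:f[k] for k in'cdKRe'}); go(.43,.26,.36,yaw=0,s=f['s'])
c=cloud(f); hsv=cv2.cvtColor(f['c'],cv2.COLOR_RGB2HSV)
m=(abs(hsv[...,0].astype(int)-13)<8)&(hsv[...,1]>150)&(hsv[...,2]>90)&(c[...,2]>.113)&(c[...,2]<.13)
k,l,st,ce=cv2.connectedComponentsWithStats(m.astype(np.uint8))
for i in range(1,k):
    if st[i,4]>40:
        q=np.array([onz(f,u,v,.1205)[:2] for v,u in np.argwhere(l==i)],np.float32)*1000
        print('tab',ce[i],st[i,4],cv2.minAreaRect(q),np.median(c[l==i][:,2]))
"
```

```text
at [0.4308 0.2552 0.3629] yaw 0.17 tilt 0.04 t 33.05 -> d [ 4.8 -0.7  2.9] mm spin 0.17
tab [299.16897081 164.91551459] 651 ((454.74505615234375, 276.4368896484375), (39.77609634399414, 14.113511085510254), 88.51263427734375) 0.12027399782870779
```

View pics/w4.png

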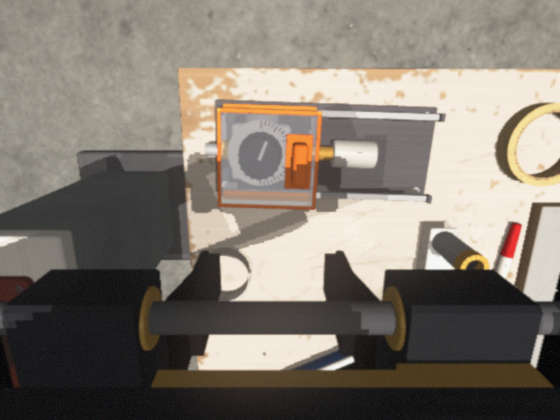

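View: guard hood (218–320,105–208), tab (299,165), dial/knob about (260,152) below the hood, rails running right to (440,117) and (428,198).

```bash
python3 - <<'E'
from h import *
f=dict(np.load("w4.npz")); c=cloud(f); g=f["c"].min(-1)
for a,b in((100,128),(185,210)):
    m=np.zeros(g.shape,bool); m[a:b,325:445]=True; m&=(g>110)&(c[...,2]>.008)
    q=c[m]; vx,vy,x0,y0=cv2.fitLine(q[:,:2].astype(np.float32),cv2.DIST_HUBER,0,.01,.01).ravel(); print(m.sum(),np.median(q[:,2]).round(4),"dir",np.degrees(np.arctan(vy/vx)).round(2),"at",x0,y0,"x range",q[:,0].min(),q[:,0].max())
go(.4547,.2764,.158,yaw=-2)
E
```

```text
1510 0.0448 dir -2.8 at 0.54833084 0.3185739 x range 0.4297299695422196 0.622286739418508
620 0.0458 dir -0.63 at 0.5635644 0.22765556 x range 0.4297299695422196 0.6195668363527171
at [0.4308 0.2553 0.3631] yaw 0.15 tilt 0.02 t 33.10 -> d [ 21.1  24.  205. ] mm spin 2.15
```

Call:
jog_arm(
  targets=[
    [[0.01, 0.012, 0.04], 1],
    [[0.021, 0.024, 0.08], 2],
    [[0.021, 0.024, 0.12], 2],
    [[0.021, 0.024, 0.15], 2],
    [[0.021, 0.024, 0.17], 2],
    [[0.021, 0.024, 0.18], 2],
    [[0.021, 0.024, 0.18], 2],
    [[0.021, 0.024, 0.18], 2],
  ],
)

```text
t: 34.1
eef_pos: [0.4554, 0.2772, 0.1844]
ee_rot: [2.256, 2.185, 0.003]
wrist_force: [0.3, -0.4, 0.5]
finger_gap: 0.0504
finger_force: 0.0
```

```bash
python3 -c "
from h import *
go(.4547,.2764,.169,yaw=-2)"
```

```text
at [0.4554 0.2772 0.1844] yaw -1.83 tilt 0.11 t 34.10 -> d [-0.9 -0.7 15.4] mm spin 0.17
```

Call:
jog_arm(
  targets=[
    [[-0.001, -0.001, 0.007], 0],
    [[-0.001, -0.001, 0.014], 0],
    [[-0.001, -0.001, 0.014], 0],
    [[-0.001, -0.001, 0.014], 0],
  ],
)

```text
t: 34.6
eef_pos: [0.4536, 0.2761, 0.1692]
ee_rot: [-2.256, -2.186, 0.0]
wrist_force: [0.2, 0.3, -0.8]
finger_gap: 0.0499
finger_force: 0.0
```

Call:
jog_arm(
  targets=[
    [[0, 0, 0], 0],
    [[0, 0, 0], 0],
    [[0, 0, 0], 0],
    [[0, 0, 0], 0],
    [[0, 0, 0], 0],
  ],
  fingers=0.004,
  grip_force=12,
)

```text
t: 35.22
eef_pos: [0.4539, 0.2761, 0.1693]
ee_rot: [2.256, 2.186, 0.001]
wrist_force: [1.7, 0.2, -0.8]
finger_gap: 0.014
finger_force: 12.0
```

Call:
jog_arm(
  targets=[
    [[0, 0.015, 0], 0],
    [[0, 0.03, 0], 0],
    [[0, 0.045, 0], 0],
    [[0, 0.06, 0], 0],
    [[0, 0.075, 0], 0],
    [[0, 0.09, 0], 0],
    [[0, 0.098, 0], 0],
    [[0, 0.098, 0], 0],
  ],
)

```text
t: 36.22
eef_pos: [0.5516, 0.2731, 0.1692]
ee_rot: [-2.256, -2.185, 0.002]
wrist_force: [-2.9, 1.1, 3.3]
finger_gap: 0.0139
finger_force: 12.0
```

```bash
python3 -c "
from h import *
s=ctrl.state(); print(s['wrist_force'].round(2),s['finger_gap'])
go(.4547+.104,.2764-.0036,.169,yaw=-2)"
```

```text
[-2.93  1.06  3.35] 0.013917351946696742
at [0.5516 0.2731 0.1692] yaw -1.83 tilt 0.09 t 36.23 -> d [-0.1  7.1  0.2] mm spin 0.17
```

Call:
jog_arm(
  targets=[
    [[0, 0.002, 0], 0],
    [[0, 0.004, 0], 0],
    [[0, 0.004, 0], 0],
    [[0, 0.004, 0], 0],
  ],
)

```text
t: 36.72
eef_pos: [0.5522, 0.2732, 0.1691]
ee_rot: [-2.252, -2.183, 0.011]
wrist_force: [-17.4, -0.6, 13.4]
finger_gap: 0.0138
finger_force: 12.0
```

Call:
jog_arm(
  targets=[
    [[0, 0, 0], 0],
    [[0, 0, 0], 0],
    [[0, 0, -0.03], 0],
    [[0, 0, -0.08], 0],
    [[0, -0.03, -0.12], 0],
    [[0, -0.07, -0.16], 0],
    [[0, -0.105, -0.165], 0],
    [[0, -0.105, -0.165], 0],
  ],
  fingers=0.05,
)

```text
t: 37.72
eef_pos: [0.4499, 0.2764, 0.3355]
ee_rot: [2.254, 2.186, 0.004]
wrist_force: [1.0, 1.0, -0.0]
finger_gap: 0.0499
finger_force: 0.0
```

Call:
jog_arm(
  targets=[
    [[0, 0, 0], 0],
    [[0, 0, 0], 0],
  ],
)

```text
t: 37.98
eef_pos: [0.4513, 0.2759, 0.3334]
ee_rot: [-2.257, -2.185, 0.002]
wrist_force: [0.3, -0.1, -0.5]
finger_gap: 0.0502
finger_force: 0.0
```

```bash
python3 -c "
from h import *
f=grab('wrist'); np.savez('w5.npz',**{k:f[k] for k in'cdKRe'}); go(.45,.276,.33,yaw=-2,s=f['s'])
cv2.imwrite('pics/w5.png',cv2.resize(f['c'][60:280,150:430],None,fx=2.5,fy=2.5,interpolation=cv2.INTER_CUBIC)[...,::-1])
t=grab('top'); np.savez('t5.npz',**{k:t[k] for k in'cdKRe'})
"
```

```text
at [0.4513 0.2759 0.3334] yaw -1.87 tilt 0.06 t 37.98 -> d [ 0.1 -1.3  3.4] mm spin 0.13
```

View pics/w5.png

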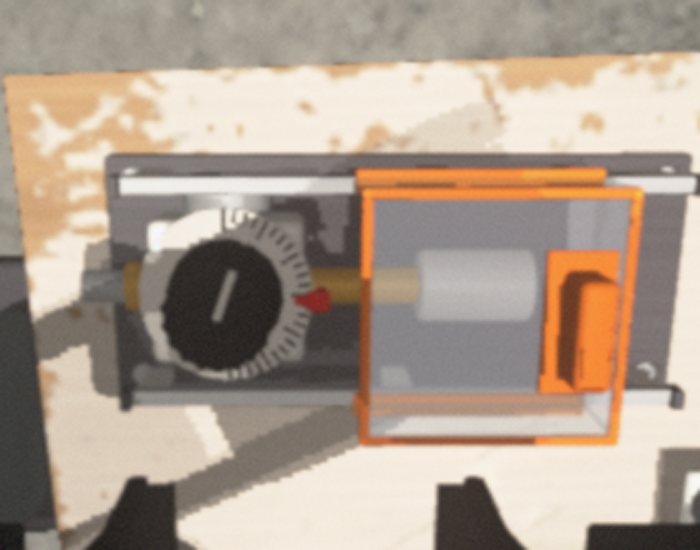

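Guard open; knob top centre about crop (222,308) with white pointer line from there to (233,272); red mark at crop (297–329,300), to the right.

```bash
cat > kn.py <<'E'
from h import *
def knob(f,verbose=1):
    c=cloud(f); rgb=f["c"].astype(int); hsv=cv2.cvtColor(f["c"],cv2.COLOR_RGB2HSV)
    box=(abs(c[...,0]-.42)<.07)&(abs(c[...,1]-.277)<.06)
    m=box&(abs(c[...,2]-.088)<.004)
    n,l,st,ce=cv2.connectedComponentsWithStats(m.astype(np.uint8)); i=1+st[1:,4].argmax(); top=l==i
    P=lambda mm,z:np.array([onz(f,u,v,z)[:2] for v,u in np.argwhere(mm)])
    q=P(top,.088); (cx,cy),r=cv2.minEnclosingCircle((q*1000).astype(np.float32)); ax=q.mean(0)
    print("knob top z",np.median(c[top][:,2]).round(4),"mean",ax.round(4),"encl",cx,cy,r)
    ir=cv2.erode(top.astype(np.uint8),np.ones((3,3)),iterations=3)>0
    g=f["c"].min(-1); w=ir&(g>(np.median(g[ir])+g[ir].max())/2)
    qw=P(w,.088); vx,vy,x0,y0=cv2.fitLine(qw.astype(np.float32),cv2.DIST_L2,0,.01,.01).ravel()
    d=np.array([vx,vy]); d*=np.sign(d@(qw.mean(0)-ax)); print("white n",w.sum(),"dir",np.degrees(np.arctan2(d[1],d[0])).round(1),"radii",np.percentile((qw-ax)@d,[2,98]).round(4),"side",((qw.mean(0)-ax)@np.array([-d[1],d[0]])).round(4))
    red=box&((hsv[...,0]<8)|(hsv[...,0]>172))&(hsv[...,1]>140)&(hsv[...,2]>70)&(c[...,2]<.06)
    n,l,st,ce=cv2.connectedComponentsWithStats(red.astype(np.uint8)); i=1+st[1:,4].argmax(); rm=l==i
    qr=P(rm,.049); e=qr.mean(0)-ax; print("red n",rm.sum(),"z",np.median(c[rm][:,2]).round(4),"at",qr.mean(0).round(4),"r",np.hypot(*e).round(4),"dir",np.degrees(np.arctan2(e[1],e[0])).round(1))
    return ax
if __name__=="__main__":
    for n in("w5","t5"):
        print(n)
        try: knob(dict(np.load(n+".npz")))
        except Exception as ex: print(ex)
E
python3 kn.py
```

```text
w5
knob top z 0.088 mean [0.4166 0.2776] encl 416.5612487792969 277.4315185546875 21.761587142944336
white n 72 dir 68.9 radii [-0.0008  0.0162] side -0.0004
red n 84 z 0.0491 at [0.4548 0.2738] r 0.0384 dir -5.6
t5
knob top z 0.0879 mean [0.419  0.2752] encl 418.50482177734375 275.4071044921875 21.391414642333984
white n 1 dir 31.3 radii [0.0007 0.0007] side -0.008
red n 13 z 0.0496 at [0.4571 0.2735] r 0.0381 dir -2.4
```

Call:
jog_arm(
  targets=[
    [[0, -0.01, 0.03], -9],
    [[0.0005, -0.02, 0.06], -18],
    [[0.0005, -0.03, 0.09], -27],
    [[0.0005, -0.035, 0.12], -37],
    [[0.0005, -0.035, 0.15], -37],
    [[0.0005, -0.035, 0.15], -37],
    [[0.0005, -0.035, 0.15], -37],
  ],
  fingers=0.065,
)

```text
t: 38.95
eef_pos: [0.4164, 0.278, 0.1851]
ee_rot: [1.447, 2.788, 0.001]
wrist_force: [0.2, 0.7, 0.1]
finger_gap: 0.0651
finger_force: 0.0
```

```bash
python3 -c "
from h import *
go(.4166,.2776,.126,yaw=35)"
```

```text
at [0.4164 0.278  0.1851] yaw 35.15 tilt 0.05 t 38.95 -> d [-0.4 -0.1 59.1] mm spin 0.15
```

Call:
jog_arm(
  targets=[
    [[0, 0, 0.02], 0],
    [[0, 0, 0.04], 0],
    [[0, 0, 0.052], 0],
    [[0, 0, 0.058], 0],
    [[0, 0, 0.058], 0],
    [[0, 0, 0.058], 0],
  ],
)

```text
t: 39.7
eef_pos: [0.4162, 0.2781, 0.127]
ee_rot: [1.446, 2.788, 0.002]
wrist_force: [-0.6, 0.4, -0.1]
finger_gap: 0.0652
finger_force: 0.0
```

Call:
jog_arm(
  targets=[
    [[0, 0, 0], 0],
    [[0, 0, 0], 0],
    [[0, 0, 0], 0],
    [[0, 0, 0], 0],
  ],
  fingers=0.03,
  grip_force=20,
)

```text
t: 40.2
eef_pos: [0.4164, 0.2783, 0.1265]
ee_rot: [1.446, 2.788, 0.003]
wrist_force: [3.9, 3.8, -3.1]
finger_gap: 0.0413
finger_force: 20.0
```

Call:
jog_arm(
  targets=[
    [[0, 0, 0], 9.5],
    [[0, 0, 0], 19],
    [[0, 0, 0], 28.5],
    [[0, 0, 0], 38],
    [[0, 0, 0], 47.5],
    [[0, 0, 0], 57],
    [[0, 0, 0], 66],
    [[0, 0, 0], 74],
  ],
)

```text
t: 41.2
eef_pos: [0.4179, 0.2783, 0.1266]
ee_rot: [2.836, 1.35, 0.009]
wrist_force: [11.1, 2.6, -8.3]
finger_gap: 0.0411
finger_force: 20.0
```

Call:
jog_arm(
  targets=[
    [[0, 0, 0], 0],
    [[0, 0, 0], 0],
  ],
)

```text
t: 41.45
eef_pos: [0.4179, 0.2783, 0.1266]
ee_rot: [2.833, 1.356, 0.009]
wrist_force: [11.4, 2.9, -8.1]
finger_gap: 0.0412
finger_force: 20.0
```

Call:
jog_arm(
  targets=[
    [[0, 0, 0], 0],
    [[0, 0, 0], 0],
    [[0, 0, -0.04], 0],
    [[0, 0, -0.08], 9],
    [[0, 0, -0.12], 18],
    [[0, 0, -0.16], 27],
    [[0, 0, -0.2], 36],
    [[0, 0, -0.2], 36],
  ],
  fingers=0.065,
)

```text
t: 42.45
eef_pos: [0.4168, 0.2785, 0.3302]
ee_rot: [-3.112, -0.413, -0.01]
wrist_force: [-0.5, 0.8, -0.1]
finger_gap: 0.0653
finger_force: 0.0
```

```bash
python3 -c "
from kn import *
go(.45,.276,.33,yaw=-2)
f=grab('wrist');knob(f)
"
```

```text
at [0.4168 0.2785 0.3302] yaw -74.87 tilt 0.38 t 42.45 -> d [31.4 11.1  0.4] mm spin -72.87
knob top z 0.088 mean [0.4176 0.277 ] encl 417.3078918457031 276.7768859863281 21.686803817749023
white n 73 dir -6.0 radii [-0.0009  0.0166] side -0.0009
red n 93 z 0.049 at [0.4547 0.2734] r 0.0373 dir -5.5
```

Call:
jog_arm(
  targets=[
    [[0.016, 0.005, 0], -9],
    [[0.032, 0.01, 0], -18],
    [[0.048, 0.015, 0], -27],
    [[0.064, 0.02, 0], -36],
    [[0.08, 0.025, 0], -45],
    [[0.1, 0.03, 0.03], -54],
    [[0.12, 0.036, 0.06], -63],
    [[0.13, 0.0405, 0.1], -73],
  ],
  fingers=0.05,
)

```text
t: 43.5
eef_pos: [0.5519, 0.2725, 0.2239]
ee_rot: [-2.249, -2.193, 0.002]
wrist_force: [-0.3, 0.3, 0.4]
finger_gap: 0.0502
finger_force: 0.0
```

Call:
jog_arm(
  targets=[
    [[0, 0, 0], 0],
    [[0, 0, 0], 0],
  ],
)

```text
t: 43.75
eef_pos: [0.5513, 0.2728, 0.2265]
ee_rot: [-2.259, -2.182, 0.001]
wrist_force: [0.3, 0.7, -0.4]
finger_gap: 0.05
finger_force: 0.0
```

```bash
python3 -c "
from h import *
f=grab('wrist'); go(.5525,.2728,.169,yaw=-2,s=f['s'])
c=cloud(f); hsv=cv2.cvtColor(f['c'],cv2.COLOR_RGB2HSV)
m=(abs(hsv[...,0].astype(int)-13)<8)&(hsv[...,1]>150)&(c[...,2]>.115)&(c[...,2]<.126)
q=np.array([onz(f,u,v,.1205)[:2] for v,u in np.argwhere(m)],np.float32)*1000
print('tab',len(q),cv2.minAreaRect(q),np.median(c[m][:,2]))
"
```

```text
at [0.5513 0.2728 0.2265] yaw -1.99 tilt 0.06 t 43.75 -> d [ 0.   1.3 57.5] mm spin 0.01
tab 1464 ((550.1962280273438, 274.0676574707031), (39.663333892822266, 13.322851181030273), 88.5548324584961) 0.12033736390747227
```

Call:
jog_arm(
  targets=[
    [[0, 0, 0.025], 0],
    [[0, 0, 0.045], 0],
    [[0, 0, 0.057], 0],
    [[0, 0, 0.057], 0],
    [[0, 0, 0.057], 0],
  ],
)

```text
t: 44.42
eef_pos: [0.5522, 0.2729, 0.17]
ee_rot: [2.256, 2.185, 0.002]
wrist_force: [0.5, -0.0, 0.3]
finger_gap: 0.0501
finger_force: 0.0
```

Call:
jog_arm(
  targets=[
    [[0, 0, 0], 0],
    [[0, 0, 0], 0],
    [[0, 0, 0], 0],
    [[0, 0, 0], 0],
    [[0, 0, 0], 0],
  ],
  fingers=0.004,
  grip_force=12,
)

```text
t: 45.05
eef_pos: [0.5515, 0.2728, 0.1693]
ee_rot: [-2.256, -2.186, 0.001]
wrist_force: [-1.6, -0.9, 1.6]
finger_gap: 0.0139
finger_force: 12.0
```

Call:
jog_arm(
  targets=[
    [[0, -0.016, 0], 0],
    [[0, -0.032, 0], 0],
    [[0, -0.048, 0], 0],
    [[0, -0.064, 0], 0],
    [[0, -0.08, 0], 0],
    [[0, -0.094, 0], 0],
    [[0, -0.102, 0], 0],
    [[0, -0.102, 0], 0],
  ],
)

```text
t: 46.05
eef_pos: [0.4488, 0.2759, 0.1692]
ee_rot: [-2.256, -2.186, 0.002]
wrist_force: [-1.8, -2.4, 1.4]
finger_gap: 0.0139
finger_force: 12.0
```

```bash
python3 -c "
from h import *
s=ctrl.state(); print(s['wrist_force'].round(2),s['finger_gap'])
go(.4475,.2764,.169,yaw=-2)"
```

```text
[-1.79 -2.38  1.4 ] 0.01385195479189398
at [0.4488 0.2759 0.1692] yaw -1.80 tilt 0.09 t 46.05 -> d [ 0.4 -1.3  0.2] mm spin 0.20
```

Moved 102.7 mm; push on to the stop.

Call:
jog_arm(
  targets=[
    [[0, -0.002, 0], 0],
    [[0, -0.004, 0], 0],
    [[0, -0.005, 0], 0],
    [[0, -0.005, 0], 0],
  ],
)

```text
t: 46.55
eef_pos: [0.447, 0.2759, 0.1693]
ee_rot: [2.255, 2.183, 0.006]
wrist_force: [10.6, -2.3, -6.1]
finger_gap: 0.0138
finger_force: 12.0
```

Call:
jog_arm(
  targets=[
    [[0, 0.004, 0], 0],
    [[0, 0.004, 0], 0],
    [[0, 0.004, 0], 0],
  ],
  fingers=0.05,
)

```text
t: 46.92
eef_pos: [0.4486, 0.2762, 0.1692]
ee_rot: [-2.256, -2.185, 0.0]
wrist_force: [-1.1, -0.1, -0.2]
finger_gap: 0.0363
finger_force: 0.0
```

Call:
jog_arm(
  targets=[
    [[0, 0, -0.03], 0],
    [[0, 0, -0.07], 0],
    [[0, 0, -0.12], 0],
    [[0, 0, -0.17], 0],
    [[0, 0, -0.17], 0],
    [[0, 0, -0.17], 0],
  ],
)

```text
t: 47.68
eef_pos: [0.4484, 0.2761, 0.3388]
ee_rot: [-2.256, -2.186, 0.001]
wrist_force: [-0.2, -0.2, -0.4]
finger_gap: 0.05
finger_force: 0.0
```

```bash
python3 -c "
from red import *
f=grab('wrist'); go(.4475,.2764,.169,yaw=-2,s=f['s'])
c=cloud(f); hsv=cv2.cvtColor(f['c'],cv2.COLOR_RGB2HSV)
m=(abs(hsv[...,0].astype(int)-13)<8)&(hsv[...,1]>150)&(c[...,2]>.115)&(c[...,2]<.126)
q=np.array([onz(f,u,v,.1205)[:2] for v,u in np.argwhere(m)],np.float32)*1000
print('tab',len(q),cv2.minAreaRect(q),np.median(c[m][:,2]))
red('top'); t=grab('top'); lids(t,.108)
a=cv2.resize(f['c'][90:260,170:400],None,fx=2,fy=2); b=cv2.resize(t['c'][175:305,130:420],None,fx=1.5,fy=1.5)
o=np.zeros((340+195,460,3),np.uint8); o[:340]=a; o[340:,:435]=b; cv2.imwrite('pics/end.png',o[...,::-1])
"
```

```text
at [0.4484 0.2761 0.3388] yaw -1.81 tilt 0.03 t 47.67 -> d [  0.3  -0.8 169.8] mm spin 0.19
tab 689 ((446.25897216796875, 277.06005859375), (38.57664108276367, 13.279717445373535), 88.23902893066406) 0.12027840642639037
top red top [325.8 269.9] 99 [ 0.4441 -0.1521] z 0.1678 ext [0.024 0.025 0.008]
lid px [312.3 210.1] xy [ 0.5947 -0.1243] z 0.1084 rgb [ 77.  91. 120.] ext 0.053 0.052
lid px [281.2 224.4] xy [ 0.5553 -0.0445] z 0.1086 rgb [107.  79.  68.] ext 0.052 0.054
lid px [327.1 239.5] xy [ 0.5195 -0.1636] z 0.1086 rgb [114. 140. 117.] ext 0.052 0.054
lid px [295.4 254.4] xy [ 0.4795 -0.0824] z 0.1088 rgb [184.5 188.  144. ] ext 0.054 0.052
```

View pics/end.png

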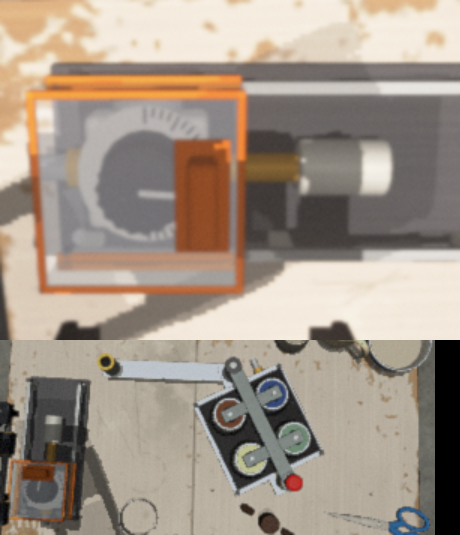

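The guard is home: the tab has moved 103.9 mm. The pointer is towards the mark, the arm is locked, and all four lids are at z=0.1085.

```bash
python3 -c "
from bench import ctrl
print(ctrl.finish_job())"
```

```text
the job is handed in; nothing more can be done
None
```

The job is handed in: all four jars are on their pocket floors, the hold-down arm is locked at the front post, the knob measured within about 1° of the red mark, and the guard is fully home; no verdict came back from the judge.

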